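Clamp a tube offcut in the sawing board

ROBOT

A 6-joint arm with a two-finger parallel gripper is mounted at the origin on the work surface; the furniture and walls round the work are solid. World frame = base frame: x ahead of the robot, y to its left, z up, the work surface at z = 0. Lengths are in m, angles in rad, forces in N, time in s.
With the tool pointing down it reaches from about 0.15 to 0.775 m from the base axis. Payload 6.1 kg.
Tool frame: the origin (TCP) lies on the centre line of the jaws, within the pads' length; the fingertips stand 14 mm ahead of it and the grasp point (between the pads) lies 5 mm behind it; y points along the fingers, x is the direction in which the jaws open and shut, and the axes are right-handed (so a half turn about y gives the same grasp; the last joint's range is limited). The gripper opens to 85 mm and grips with 20 to 120 N. Pads are 22 mm wide; open, the fingers measure 114 mm over their backs; the gripper's body (76 mm by 85 mm) begins 54 mm behind the grasp point. The pads swing forward as they close: fully open they stand 13 mm farther back than shut.
Start: joints at [1.342, 0.126, -0.04, 1.405, 0, 1.571], TCP at [0.119, 0.511, 0.245] pointing down, gripper open.
Joint ranges: [-2.72, 2.72], [-0.95, 1.95], [-1.27, 1.35], [-1.78, 2.02], [-1.46, 1.47], [-3.14, 3.14]. Speed limits (rad/s): [2.39, 2.39, 3.01, 3.14, 3.14, 3.14].

INTERFACE

Orientations are given as a 3x3 rotation matrix whose columns are the frame's x, y, z axes.
In Python, from bench import robot gives the robot as it stands. Calls block until the motion is done:
- robot.move_pose(position, orientation): joint-space move of the TCP to a pose.
- robot.movel(position, ori=None, v=0.15, guard=None): straight line of the TCP; ori=None keeps the orientation; v is the mean speed in m/s. With guard (N) it stops when the force on the tool has changed by that much, and returns True; else False.
- robot.move_j(angles): joint-space move.
- robot.open_gripper() and robot.close_gripper(grasp_force=None): open the fingers fully, or close them until they stop; grasp_force is the grip in N (None keeps the last).
- robot.sleep(seconds).
- robot.ik(position, orientation): joint angles nearest the present ones, or None.
- robot.get_state(): the state.
- robot.read_camera(name): name is "scene" or "top" or "wrist"; returns a dict with "frame" (400x640x3 uint8, red, green, blue), "fovy" (degrees; the focal length in pixels is half the picture's height over the tangent of half this angle, whatever the lens; pixels are square), "cx", "cy" (the principal point, pixels), "T" (4x4, takes a point from camera to world coordinates). Camera axes: x right, y down, z forward; pixel columns grow to the right and rows downward; lengths in m; the calibration is good to about 2 mm. A picture is of the moment at which its call begins. There is no depth.
A pose or a line that the arm cannot do raises robot.PlanningError and nothing moves.
- robot.sign_off(): hands the job in, once; it reports no verdict.
Trained networks look in a picture, given as the dict that the camera call returned (one of the last four; its "shot" number tells which), for a name from the list of things; names that differ only in an ending like _2 or _b are one class to them, and where a whole thing is asked for, a point or a joint stands for the part that bears it (a point fixed in the world has none). Each returns a list of dicts, best first, with "confidence" (0 to 1); they miss things now and then, are a little off and sometimes report something else, mostly with a low value. They report only what shows in the picture. A call takes as long as a camera call. They do not tell look-alikes from the thing itself.
- robot.search_frame(picture, query): "location" ([x, y, z] in m, in the coordinates of the camera as it stood for that picture, good to about 4 mm: the middle of the surface that is visible of it).
- robot.mark_of(picture, query): "location" ([x, y, z] in m, in the coordinates of the camera as it stood for that picture, good to about 4 mm: a listed point, or the origin of a listed thing).
The state is a dict: "clock": time; "q": joint angles; "qd": joint speeds; "tau": joint torques, N m; "ee_pos": TCP position; "ee_rot": TCP orientation; "contact_force": force on the tool from outside, world axes, zero at the start; "torque": the same for the moment, N m; "opening": finger opening in m.
Only numpy, scipy, OpenCV 4.12 (cv2) and the standard library are available. Lean on these libraries where they do the work, as an engineer would, in place of code of your own. Each camera call takes 0.05 s, during which the arm holds its last target. There are 200 camera calls.

TASK

Get the steel tube offcut ready for sawing: lay it flat, the way up it lies now, on the plywood sawing board between the two jaws of the bar clamp, with its end butted up against the small steel stop and the rest pointing out past the jaws, and let go of it. Then squeeze the clamp's trigger towards its handle again and again, letting it spring right back each time, until the sliding jaw grips the tube firmly; stop there and let the trigger go, because squeezing on hard would dent the thin wall. Work the jaw only by its trigger, and leave the things standing round about where they are.

Things in the scene. Friction and masses are not known exactly. Their poses are not given: they have to be found in the camera images.
- saw_board: Plywood board 192x196x18 mm, fixed to the bench; a grey one-hand bar clamp lies on it. Origin on the bench under the clamp's housing. Board spans x -62..130, y -70..126 mm. Axes: +x the way the jaws point (along the laid tube, away from the stop), +y from the fixed to the sliding jaw, +z up. Housing x -42..19, y -50..18, top z 61; toothed bar along y at x 3, top z 44.
- stop_face (a point): Point on the board's top (z 18 mm) at the face of the steel stop, a plate 26 mm wide and 28 high; axes as the board's. A tube butted on the stop and touching the fixed jaw has its centre at x +55, y 0, z +15 mm from here. The jaws reach only to x +50, so the outer 60 mm of the tube stay free on all sides.
- fixed_pad (a point): Centre of the fixed jaw's rubber pad face (faces +y of the board), 35 mm above the bench; pad 40 mm along x, 31 mm high; axes as the board's.
- bar_jaw: Toothed steel bar with the sliding jaw. Origin at the centre of its rubber pad's face (faces -y of the board, at the fixed pad); axes as the board's. Jaw top 52 mm above the bench, arm 29 mm thick behind the pad. Gap between the pads 62 to 82 mm at the start. Drag (30 N) holds it where it is left; each full squeeze draws it 8 mm towards the fixed jaw. The pad gives about 1 mm per 40 N.
- trigger (a joint): Trigger angle, rad: 0 swung out (rest, light return spring), 0.46 squeezed to the handle. One tooth of the bar is 0.2 rad: full squeezes of over 0.41 rad take two teeth (8 mm of jaw), shorter ones take one or none; it must return to 0 to catch the next teeth. Once the jaw grips, it goes stiff well before 0.46.
- trigger_pad (a point): Point on the trigger's outer face (its -y side), 80 mm from the pivot, 40 mm above the bench: press here, in board +y; it moves 36 mm to the end. Trigger 26 mm high. Free squeeze takes about 9 N here; beyond that each newton adds 4 N of jaw grip: 15 to 20 N is a firm grip, 26 N dents the tube (70 N at the jaw). Rest span over handle and trigger 73 mm; the clamp is screwed down, so pushing the trigger alone works.
- trigger_pivot (a point): Pivot of the trigger (vertical axis), 40 mm above the bench; axes as the board's. The trigger reaches 107 mm from it towards board -x, beside the fixed handle, which ends at board x -149, y 0..17 mm, z 24..57 mm. The handle lies on the trigger's +y side and overhangs the board.
- tube_mid (a point): Centre of the tube offcut: dark steel box section 40 mm wide (its x), 110 mm long (its y), 30 mm high (its z, up), wall 3 mm, 0.22 to 0.37 kg, lying on the bench to the right.
- screw_pot: Bystander: round grey tin of screws, 69 mm across, 55 mm high, origin under its centre; leave it.
- oiler: Bystander: dark red oil can with a long spout, 82 mm across, 216 mm high, origin under its centre; leave it.
- offcut: Bystander: aluminium angle offcut, 40x60x50 mm, origin under its centre; leave it.
Not all that is in view belongs to the job. Leave any turquoise look-alike of the part that bears tube_mid alone.

How it is judged:
On the way, in this order (a step that is already met when the one before it is completed fails the run):
1. the tube lies flat on the board between the jaws, its end within 3 mm of the stop, and is let go (x of tube_mid in the frame of stop_face between 0.052 and 0.058 m and z of tube_mid in the frame of stop_face between 0.012 and 0.018 m and y of tube_mid in the frame of stop_face between -0.004 and 0.045 m and angle between tube_mid's own z axis and vertical below 0.1 rad and angle between the y axis of tube_mid and the x axis of stop_face, either way round below 0.2 rad and contact force between the fingers and tube below 0.3 N), for 0.2 s.
2. the sliding jaw presses on the tube there with over 15 N (x of tube_mid in the frame of stop_face between 0.052 and 0.058 m and z of tube_mid in the frame of stop_face between 0.012 and 0.018 m and y of tube_mid in the frame of stop_face above -0.004 m and angle between tube_mid's own z axis and vertical below 0.1 rad and contact force between bar_jaw and tube above 15 N), for 0.2 s.
At the end, for the whole second after the job is handed in: The tube lies flat on the board, its end within 3 mm of the stop and square (0.05 rad), against the fixed jaw (4 mm); the sliding jaw holds it with over 15 N; the trigger has sprung back (under 0.05 rad); all at rest (all of step 2 and angle between the y axis of tube_mid and the x axis of stop_face, either way round below 0.05 rad and y of tube_mid in the frame of stop_face below 0.004 m and value of joint trigger below 0.05 rad and linear speed of tube below 0.01 m/s); the robot touches nothing.
It fails at once if the tube is dented: the sliding jaw presses on it with over 70 N (contact force between bar_jaw and tube above 70 N).
It fails at once if the bar or its jaw is shoved by the robot itself with over 10 N (contact force between any of the fingers, the arm and bar_jaw above 10 N).
It fails at once if a bystander is moved by over 30 mm (distance of any of screw_pot, oiler, offcut from where it was at the start of the episode above 0.03 m).
It also fails if it takes over 67 s, if anything falls off the work surface, if the arm or the gripper's body presses on something with over 40 N, if the wrist force passes 120 N, or if a joint passes its speed limit or range.

## Working session

There is one attempt and no reset: what is moved stays moved. The work goes in short steps, each a Python script; the robot and the scene stay as the last script left them, time stands still between calls to the robot, and variables do not carry over. Pictures are saved under pics/ and viewed, about 8 in all and at most 12, crops included, and the job is handed in when it is done.

```bash
mkdir -p pics
cat > h.py <<'E'
from bench import robot
import numpy as np, cv2
def w(p,l): return (p["T"]@np.r_[l,1])[:3]
def marks(p,names,f='mark_of',n=3):
    for q in names:
        for d in getattr(robot,f)(p,q)[:n]: print(q,f[:4],np.round(w(p,d["location"]),4),round(d["confidence"],2))
def save(p,name): cv2.imwrite('pics/'+name,p["frame"][:,:,::-1])
E
python3 - <<'E'
from h import *
s=robot.get_state();print(s['clock'],s['opening'])
for c in("scene","top"):
    p=robot.read_camera(c);save(p,c+'1.png');print(c,p["T"].round(3).tolist(),p["fovy"])
    marks(p,["saw_board","stop_face","fixed_pad","bar_jaw","trigger_pad","trigger_pivot","tube_mid","screw_pot","oiler","offcut"])
print(robot.get_state()['clock'])
E
```

```text
0.0 0.08561016567396701
scene [[0.577, -0.616, 0.537, -0.502], [-0.817, -0.443, 0.37, -0.866], [0.01, -0.652, -0.758, 1.542], [0.0, 0.0, 0.0, 1.0]] 46.884535205698356
saw_board mark [0.5675 0.1052 0.0025] 0.77
stop_face mark [0.6076 0.088  0.0131] 0.63
fixed_pad mark [0.589  0.0565 0.034 ] 0.56
bar_jaw mark [ 0.5708  0.1028 -0.0014] 0.68
bar_jaw mark [0.667  0.0647 0.0364] 0.67
trigger_pad mark [0.504  0.2033 0.0391] 0.59
trigger_pivot mark [0.5365 0.126  0.0394] 0.82
tube_mid mark [ 0.3913 -0.0091  0.0128] 0.73
tube_mid mark [ 0.4104 -0.1678  0.0169] 0.69
tube_mid mark [ 0.4245 -0.3314  0.0126] 0.67
screw_pot mark [ 0.6871 -0.1616 -0.0038] 0.84
oiler mark [ 0.6392 -0.4606 -0.0022] 0.69
offcut mark [0.3827 0.3953 0.0017] 0.41
offcut mark [ 0.424  -0.3286  0.0125] 0.36
top [[-0.024, -0.986, 0.164, 0.312], [-1.0, 0.025, 0.004, -0.154], [-0.008, -0.164, -0.986, 1.401], [0.0, 0.0, 0.0, 1.0]] 56.959835458143175
saw_board mark [0.5687 0.1022 0.0009] 0.8
saw_board mark [0.5397 0.1245 0.0393] 0.22
stop_face mark [0.6172 0.085  0.013 ] 0.91
fixed_pad mark [0.5959 0.0542 0.0336] 0.59
bar_jaw mark [0.672  0.0634 0.0366] 0.65
bar_jaw mark [ 0.4295 -0.3351  0.0169] 0.52
trigger_pad mark [0.5102 0.2007 0.0389] 0.45
trigger_pivot mark [0.5409 0.1274 0.038 ] 0.63
tube_mid mark [ 0.4307 -0.3331  0.0159] 0.87
tube_mid mark [ 0.4107 -0.1641  0.0173] 0.75
tube_mid mark [ 0.4246 -0.6805  0.0172] 0.69
screw_pot mark [ 0.6858 -0.1665 -0.0022] 0.79
oiler mark [ 6.477e-01 -4.593e-01 -3.000e-04] 0.78
oiler mark [0.6696 0.0631 0.0372] 0.67
oiler mark [ 0.4301 -0.333   0.0162] 0.54
offcut mark [ 3.864e-01  3.972e-01 -3.000e-04] 0.61
1.1
```

View pics/scene1.png

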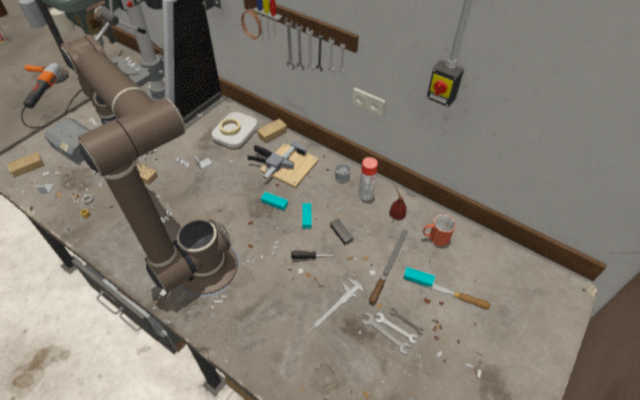

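View pics/top1.png

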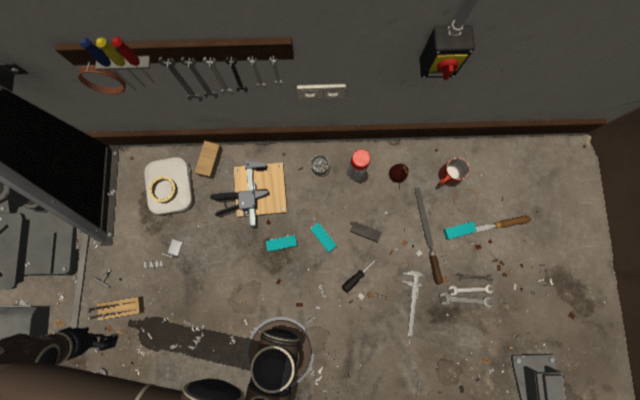

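Both views show the dark tube at scene (341,232) and top (365,232), which puts it near world (0.43, -0.333). The turquoise blocks are decoys. The clamp is at top (248,195), with its handle and trigger pointing left (+y). Next I'll look from near with the wrist camera.

Run:
```python
from h import *
s=robot.get_state();print(s['ee_rot'].round(3).tolist() if hasattr(s['ee_rot'],'round') else s['ee_rot'])
R=np.array(s['ee_rot'])
N=["saw_board","stop_face","fixed_pad","bar_jaw","trigger_pad","trigger_pivot"]
# tool x along world x, y down
R=np.array([[1,0,0],[0,0,1],[0,-1,0]]).T; R=np.column_stack([[1,0,0],[0,0,-1],[0,1,0]])
for r in(R,R@np.diag([-1,1,-1])): print(robot.ik([.56,.1,.33],r), robot.ik([.43,-.333,.3],r))
best=min((r for r in(R,R@np.diag([-1,1,-1])) if robot.ik([.56,.1,.33],r) is not None),key=lambda r:abs(robot.ik([.56,.1,.33],r)[5]))
robot.move_pose([.56,.1,.33],best)
p=robot.read_camera("wrist");save(p,'w1.png');print(p["T"].round(3).tolist(),p["fovy"]);marks(p,N,n=2)
print(robot.get_state()['clock'])
```

```text
[[0.227, -0.0, -0.974], [0.974, -0.0, 0.227], [-0.0, -1.0, 0.0]]
[0.17670886 0.23038974 0.27294248 1.61334907 0.         1.74750518] [-0.65894674  0.16984676  0.13173079  1.53268036  0.          0.91184959]
[ 0.17670886  0.23038974  0.27294248  1.61334907  0.         -1.39408747] [-0.65894674  0.16984676  0.13173079  1.53268036  0.         -2.22974306]
[[-1.0, -0.001, -0.0, 0.56], [-0.001, 0.946, 0.326, 0.018], [-0.0, 0.326, -0.946, 0.458], [0.0, 0.0, 0.0, 1.0]] 59.27614178735889
saw_board mark [ 0.5707  0.1081 -0.0022] 0.9
stop_face mark [0.613  0.0867 0.0138] 0.92
fixed_pad mark [0.5915 0.0597 0.032 ] 0.6
bar_jaw mark [0.6723 0.063  0.0354] 0.67
trigger_pad mark [0.5105 0.2042 0.0393] 0.66
trigger_pad mark [0.5417 0.1285 0.0357] 0.65
trigger_pivot mark [0.5395 0.1247 0.0394] 0.94
3.9583
```

View pics/w1.png

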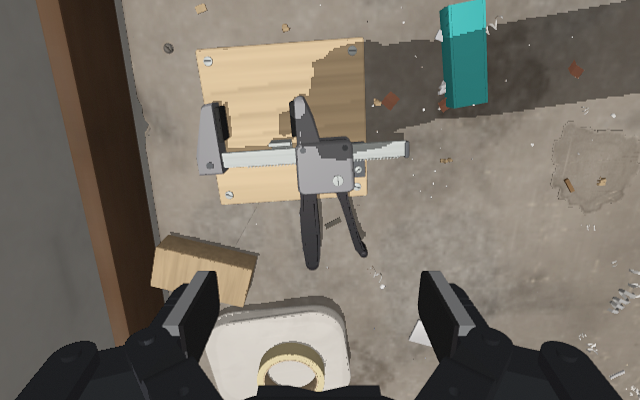

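The wrist view shows the board corners at about (196,52), (364,38), (367,195) and (223,204). The sliding jaw is at (212,137), the fixed jaw at (302,120), the handle tip at (312,265) and the trigger tip at (362,252). I'll fit the board pose from the corners and marks, then look at the tube.

```bash
cat >> h.py <<'E'
def ray(p,u,v,z):
    f=p["frame"].shape[0]/2/np.tan(np.radians(p["fovy"])/2)
    d=p["T"][:3,:3]@np.array([(u-p["cx"])/f,(v-p["cy"])/f,1]); o=p["T"][:3,3]
    return (o+d*(z-o[2])/d[2])
def Rdown(yaw):  # tool x at angle yaw, y down
    c,s=np.cos(yaw),np.sin(yaw); x=np.array([c,s,0]);y=np.array([0,0,-1.]); return np.column_stack([x,y,np.cross(x,y)])
E
python3 - <<'E'
from h import *
p=robot.read_camera("wrist")
W=np.array([ray(p,u,v,.018)[:2] for u,v in[(196,52),(364,38),(367,195),(223,204)]])
B=np.array([[.130,.126],[.130,-.070],[-.062,-.070],[-.062,.126]]);print(W.round(4).tolist())
def fit(W,B):
    a,b=W-W.mean(0),B-B.mean(0);z=(a[:,0]+1j*a[:,1])@np.conj(b[:,0]+1j*b[:,1]);th=np.angle(z)
    R=np.array([[np.cos(th),-np.sin(th)],[np.sin(th),np.cos(th)]]);t=W.mean(0)-R@B.mean(0);return th,t,R,W-(B@R.T+t)
th,t,R,e=fit(W,B);print(th,t,(e*1000).round(1).tolist())
for n,q in dict(stop=(.613,.0867),fp=(.5925,.0575),jaw=(.6715,.0635),pad=(.5095,.2025),piv=(.5395,.126)).items(): print(n,(R.T@(np.array(q)-t)).round(4))
# tube view
k=Rdown(-np.pi/2+0.3)
robot.move_pose([.42,-.27,.3],Rdown(0)) if robot.ik([.42,-.27,.3],Rdown(0)) is not None else print('no')
p=robot.read_camera("wrist");save(p,'w2.png');marks(p,["tube_mid"])
print(robot.get_state()['clock'],p["T"].round(3).tolist())
E
```

```text
[[0.7014, -0.0134], [0.5079, -0.0282], [0.4959, 0.1602], [0.6865, 0.1729]]
-1.499015366832844 [0.56756965 0.10476887] [[-1.2, 2.5], [0.9, 1.7], [2.6, -1.4], [-2.3, -2.8]]
stop [0.0213 0.044 ]
fp [0.0489 0.0215]
jaw [0.0486 0.1007]
pad [-0.1016 -0.0509]
piv [-0.0232 -0.0265]
tube_mid mark [ 0.4098 -0.1686  0.0173] 0.66
tube_mid mark [ 0.4264 -0.3284  0.0175] 0.58
6.1667 [[1.0, 0.001, 0.001, 0.42], [0.001, -0.946, -0.324, -0.185], [0.0, 0.324, -0.946, 0.428], [0.0, 0.0, 0.0, 1.0]]
```

View pics/w2.png

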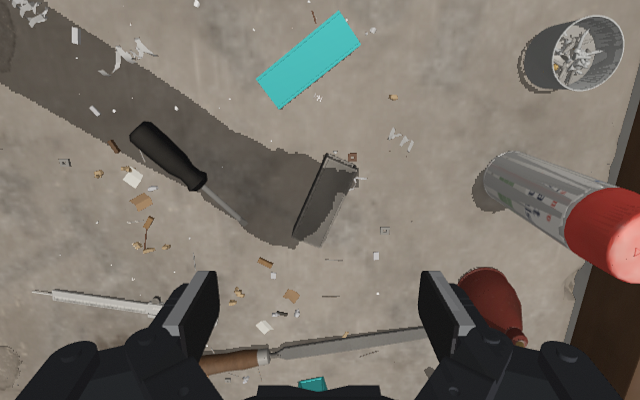

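The wrist view shows the tube top face with corners near (327,155), (358,168), (325,248) and (293,236). The turquoise block at (308,60) is the decoy. I'll zoom in for better corners.

Run:
```python
import cv2
i=cv2.imread('pics/w2.png')[140:260,270:390]
i=cv2.convertScaleAbs(cv2.resize(i,None,fx=5,fy=5,interpolation=cv2.INTER_CUBIC),alpha=1.8)
cv2.imwrite('pics/w2c.png',i)
```

```text
(no output)
```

View pics/w2c.png

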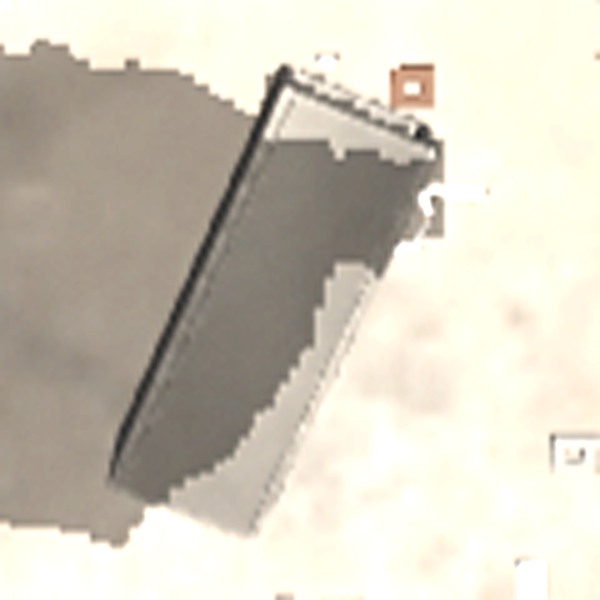

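Run:
```python
from h import *
p=robot.read_camera("wrist")
C=np.array([ray(p,270+u/5,140+v/5,.03)[:2] for u,v in[(297,88),(437,150),(252,535),(118,483)]])
print(C.round(4).tolist(),[np.linalg.norm(C[i]-C[(i+1)%4]).round(4) for i in range(4)])
c=C.mean(0); d=(C[2]+C[3]-C[0]-C[1]);d/=np.linalg.norm(d);a=np.arctan2(d[1],d[0]);print(c,np.degrees(a))
g=c+.023*d; R=Rdown(a+np.pi/2)
robot.move_pose([*g,.10],R)
print(robot.movel([*g,.016],v=.12,guard=15))
robot.close_gripper(90); s=robot.get_state(); print(s['opening'],s['ee_pos'])
robot.movel([*g,.15],v=.15)
s=robot.get_state();print(s['clock'],s['opening'],s['contact_force'])
p=robot.read_camera("wrist");save(p,'w3.png')
```

```text
[[0.433, -0.2687], [0.4657, -0.2832], [0.4231, -0.3823], [0.3898, -0.3681]] [np.float64(0.0358), np.float64(0.1079), np.float64(0.0362), np.float64(0.1084)]
[ 0.42790006 -0.32555401] -113.40621671000247
False
0.03844102597159415 [ 0.41916556 -0.34708217  0.01683098]
9.4667 0.038757082548952326 [-0.47315451  0.54098434 -3.86121446]
```

View pics/w3.png

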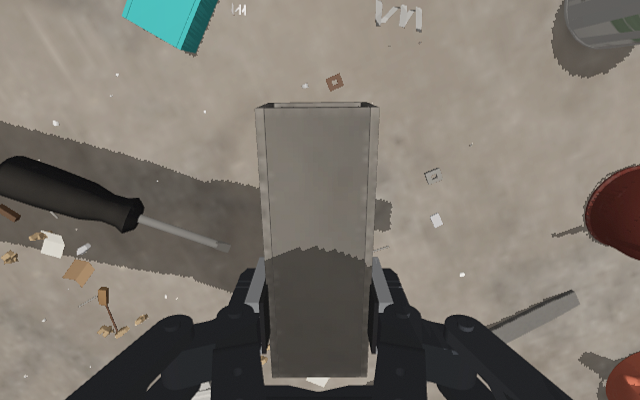

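The tube is held square between the pads, with its far end at row ~107. Next I'll place it.

Run:
```python
from h import *
p=robot.read_camera("wrist");s=robot.get_state()
e=ray(p,318,107,.164)-np.array(s['ee_pos']);L=np.linalg.norm(e[:2]);print('far end from TCP',L)
off=L-.055
th=-1.499;bx=np.array([np.cos(th),np.sin(th)]);by=np.array([-np.sin(th),np.cos(th)])
stop=np.array([.6126,.0866]); R=Rdown(th+np.pi/2)
t=lambda x,y: stop+bx*(x+off)+by*y
robot.move_pose([*t(.068,.008),.15],R)
robot.movel([*t(.068,.008),.06],v=.12,guard=15)
print('down',robot.movel([*t(.068,.008),.030],v=.02,guard=5))
z=robot.get_state()['ee_pos'][2];q=robot.get_state()['ee_pos'];print(q)
robot.movel([q[0],q[1],z+.0015],v=.03)
p=robot.read_camera("wrist");save(p,'w4.png');marks(p,["stop_face","fixed_pad","tube_mid","bar_jaw"],n=2)
s=robot.get_state();print(s['clock'],s['contact_force'],s['ee_pos'],t(.055,0))
```

```text
far end from TCP 0.07681184628116915
down True
[ 0.62699906 -0.00242804  0.03489483]
stop_face mark [0.6154 0.0846 0.0134] 0.89
stop_face mark [5.706e-01 1.049e-01 5.000e-04] 0.51
fixed_pad mark [0.5916 0.0589 0.0312] 0.69
tube_mid mark [0.6262 0.0176 0.0345] 0.76
bar_jaw mark [0.6691 0.0609 0.0358] 0.76
13.6167 [ 0.04005923  0.6948173  -2.5915331 ] [ 0.62666906 -0.00245702  0.03589918] [0.61811007 0.00998604]
```

View pics/w4.png

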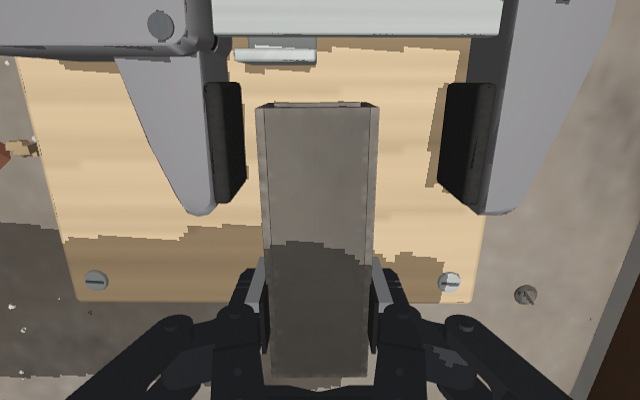

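The view shows the tube down on the board between the pads (left pad face at col ~243, right at ~440). The stop plate is ahead at (275,55) and the tube is parallel to the board. Now I'll butt it on the stop, then nudge it to the fixed jaw.

Run:
```python
from h import *
th=-1.499;bx=np.r_[np.cos(th),np.sin(th),0];by=np.r_[-np.sin(th),np.cos(th),0]
P=lambda:np.array(robot.get_state()['ee_pos'])
q0=P();print('stop',robot.movel(q0-bx*.027,v=.02,guard=5));q1=P();print('moved',np.dot(q0-q1,bx))
robot.movel(q1+bx*.0005,v=.02)
q=P();print('jaw',robot.movel(q-by*.016,v=.02,guard=5));q2=P();print('moved',np.dot(q-q2,by))
robot.movel(q2+by*.0007+bx*0,v=.02); q=P(); print(q)
print('stop2',robot.movel(q-bx*.006,v=.02,guard=4),np.dot(q-P(),bx)); q=P()
robot.movel(q+bx*.0003-np.r_[0,0,.001],v=.02)
robot.open_gripper();robot.sleep(.3)
q=P();s=robot.get_state();print(s['opening'],s['contact_force'],q)
robot.movel([q[0],q[1],.12],v=.15)
back=q+bx*.06;robot.movel([back[0],back[1],.2],v=.25)
p=robot.read_camera("wrist");save(p,'w5.png');marks(p,["stop_face","fixed_pad","tube_mid","bar_jaw","trigger_pad"],n=2)
print(robot.get_state()['clock'])
```

```text
stop True
moved 0.013770403052623342
jaw True
moved 0.00885689434523134
[0.6169393  0.01009912 0.03504217]
stop2 True 0.00046076217877583927
0.08547444337440863 [0.21012705 0.0038359  0.19072622] [0.61691171 0.01025618 0.03400013]
stop_face mark [0.6097 0.088  0.0124] 0.77
fixed_pad mark [0.5908 0.0574 0.0314] 0.91
tube_mid mark [0.616  0.03   0.0315] 0.78
tube_mid mark [ 0.4107 -0.166   0.0178] 0.77
bar_jaw mark [0.6694 0.062  0.0356] 0.78
18.3167
```

View pics/w5.png

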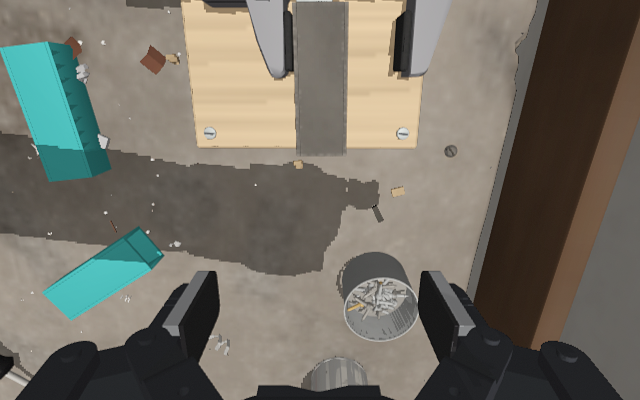

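The view shows the tube lying straight between the jaws, touching the fixed pad (col ~293), with its free end at (320,150). The stop and jaw contacts came within 1 mm of prediction. Now the trigger, starting with one squeeze as a test.

```bash
cat >> h.py <<'E'
th=-1.499;bx=np.r_[np.cos(th),np.sin(th),0];by=np.r_[-np.sin(th),np.cos(th),0]
org=np.r_[.5675,.1045,0]
B=lambda x,y,z: org+bx*x+by*y+np.r_[0,0,z]
face=(-.102,-.051); Z=.034
S=B(face[0]+.003,face[1]-.011-.010,Z); Ra=Rdown(th+np.pi+.32)
E_=B(face[0]+.000,face[1]-.011+.046,Z); Rb=Rdown(th+np.pi-.20)
def squeeze(limit,v=.035):
    hit=robot.movel(E_,Rb,v=v,guard=limit); s=robot.get_state(); d=np.dot(np.array(s['ee_pos'])-S,by)
    f=np.dot(s['contact_force'],by)
    robot.movel(S,Ra,v=.12); r=robot.get_state()
    print('hit',hit,'travel mm',round(d*1000,1),'F',round(f,1),'F back',np.round(r['contact_force'],1),'t',round(r['clock'],2),flush=True)
    return hit,d
E
python3 - <<'E'
from h import *
robot.close_gripper()
robot.move_pose(S+[0,0,.12],Ra); print(robot.movel(S,v=.12,guard=10), robot.get_state()['contact_force'])
squeeze(17)
p=robot.read_camera("wrist");save(p,'w6.png');marks(p,["bar_jaw","trigger_pad","trigger_pivot"],n=1)
p=robot.read_camera("top");marks(p,["bar_jaw"],n=1)
E
```

```text
False [ 0.20806333 -0.30714785  0.55663391]
hit True travel mm 44.1 F -5.9 F back [ 1.1  0.7 -0.6] t 23.41
bar_jaw mark [0.5391 0.1271 0.0385] 0.62
trigger_pivot mark [0.54   0.1256 0.0386] 0.98
bar_jaw mark [0.6669 0.0628 0.0363] 0.65
```

View pics/w6.png

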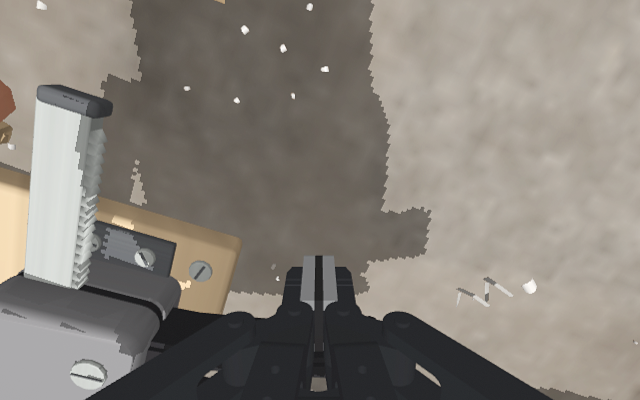

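The wrist view shows the closed fingers beside the trigger and the bar's tail at (70,100), so the trigger itself is hidden. The squeeze tripped at 44 mm of travel, about 34 mm of pad motion, which matches the end stop. Next, two more squeezes with the full force printed.

```bash
sed -i "s/'F',round(f,1)/'F',np.round(s['contact_force'],1)/" h.py
python3 - <<'E'
from h import *
squeeze(17);squeeze(17)
p=robot.read_camera("top");marks(p,["bar_jaw"],n=1)
p=robot.read_camera("scene");marks(p,["bar_jaw"],n=1);cv2.imwrite('pics/s2.png',cv2.resize(p["frame"][120:200,220:340,::-1],None,fx=5,fy=5))
E
```

```text
hit True travel mm 44.1 F [-7.   0.8  5. ] F back [ 0.7 -0.6 -0.1] t 25.6
hit True travel mm 44.1 F [-6.3  0.7  4.2] F back [-0.4  0.4 -0.3] t 27.48
bar_jaw mark [0.6513 0.0611 0.036 ] 0.72
bar_jaw mark [0.3824 0.3976 0.0017] 0.65
```

View pics/s2.png

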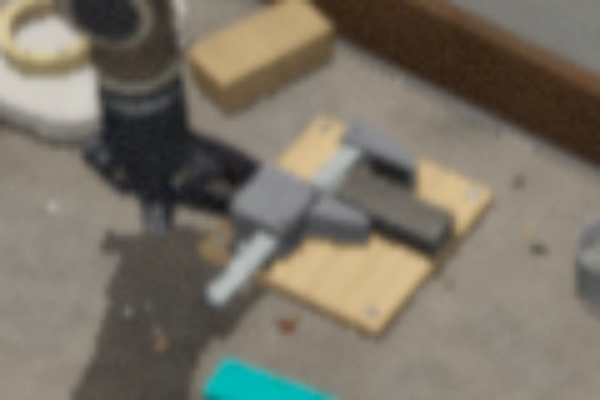

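The scene crop shows the jaw closing in on the tube: about 21–24 mm after three squeezes, with the tube still square. I'll carry on until a squeeze trips early.

Run:
```python
from h import *
for i in range(3):
    hit,d=squeeze(15 if i else 16,v=.03)
    if d<.042: break
p=robot.read_camera("top");marks(p,["bar_jaw","tube_mid"],n=1)
```

```text
hit True travel mm 44.0 F [-6.5  0.7  5.3] F back [0.3 0.3 0. ] t 29.77
hit True travel mm 43.8 F [-8.2  1.8  5.2] F back [ 0.4 -0.3 -0.5] t 31.84
hit True travel mm 30.2 F [-7.2  0.2  5.6] F back [0.  0.9 1. ] t 33.47
bar_jaw mark [0.6341 0.0612 0.0371] 0.89
tube_mid mark [0.6153 0.0249 0.0334] 0.91
```

It went stiff early, at 30 mm travel against 44, so the jaw has gripped. The guard also counts off-axis force, so I'll do one stepped squeeze with force readings to reach the firm 15–20 N.

Run:
```python
from h import *
L=np.dot(E_-S,by)
def to(d,**k):
    f=d/L; return robot.movel(S+f*(E_-S),Rdown(th+np.pi+.32-.52*f),**k)
d=.018; to(d,v=.06)
while d<.043:
    h=to(d,v=.03,guard=12); s=robot.get_state();F=np.array(s['contact_force'])
    push=-F@by; print(round(d*1000,1),h,np.round([push,F@bx,F[2]],1),round(np.dot(s['ee_pos']-S,by)*1000,1),round(s['clock'],2))
    if push>15.8 or np.linalg.norm(F)>19: break
    d+=.001 if push<12 else .0005
robot.movel(S,Ra,v=.1);robot.sleep(.3)
print(robot.get_state()['contact_force'],robot.get_state()['clock'])
```

```text
18.0 False [ 8.3 -1.1  4.9] 15.8 34.32
19.0 False [ 9.5 -0.9  5. ] 16.4 34.57
20.0 False [11.2 -3.2  5.6] 17.0 34.82
21.0 False [13.4 -3.1  7.5] 17.6 35.07
21.5 False [13.2 -3.1  7.4] 18.0 35.32
22.0 False [13.3 -4.4  7.8] 18.3 35.57
22.5 False [14.5 -3.5  8. ] 18.7 35.82
23.0 False [14.8 -4.6  9. ] 19.1 36.07
23.5 False [15.2 -3.9  8.1] 19.4 36.32
24.0 False [15.5 -5.8  9.1] 19.8 36.57
24.5 False [15.5 -5.5  9.8] 20.2 36.82
[ 0.05584857 -0.29445655  0.00365611] 37.5083
```

Run:
```python
from h import *
L=np.dot(E_-S,by)
def to(d,**k):
    f=d/L; return robot.movel(S+f*(E_-S),Rdown(th+np.pi+.32-.52*f),**k)
d=.016
while d<.034:
    h=to(d,v=.03,guard=14); s=robot.get_state();F=np.array(s['contact_force'])
    push=-F@by; print(round(d*1000,1),h,np.round([push,F@bx,F[2]],1),round(np.dot(s['ee_pos']-S,by)*1000,1),round(s['clock'],2))
    if push>17.3 or h: break
    d+=.002 if push<11 else .0007
robot.sleep(.3)
robot.movel(S,Ra,v=.1)
robot.movel(S-by*.02,v=.1);robot.movel(S-by*.02+[0,0,.2],v=.25)
c=org+np.r_[0.03,.02,0]
robot.move_pose([.58,-.03,.25],Rdown(np.pi) if False else Rdown(th+np.pi/2))
p=robot.read_camera("wrist");save(p,'w7.png');marks(p,["bar_jaw","tube_mid","stop_face","fixed_pad","trigger_pad"],n=1)
p=robot.read_camera("top");marks(p,["bar_jaw","tube_mid","trigger_pad","trigger_pivot"],n=1)
print(robot.get_state()['clock'])
```

```text
16.0 False [ 4.3 -1.   1. ] 15.1 38.19
18.0 False [ 6.8 -2.7  2.5] 16.4 38.44
20.0 False [ 9.9 -3.8  3.8] 17.6 38.69
22.0 False [12.5 -3.1  6.3] 18.7 38.94
22.7 False [13.9 -4.4  6.5] 19.1 39.19
23.4 False [14.8 -5.5  7. ] 19.6 39.44
24.1 False [16.2 -5.7  8.2] 20.0 39.69
24.8 False [16.5 -5.6  8.6] 20.4 39.94
25.5 False [17.2 -6.5  9.1] 21.0 40.19
26.2 False [18.3 -6.7  8.4] 21.5 40.44
bar_jaw mark [0.6323 0.0592 0.0364] 0.83
tube_mid mark [ 0.4089 -0.1674  0.0147] 0.81
stop_face mark [0.6151 0.0846 0.0131] 0.94
fixed_pad mark [0.592  0.0606 0.0317] 0.72
tube_mid mark [ 0.4233 -0.6808  0.0192] 0.91
trigger_pad mark [0.5122 0.2013 0.0366] 0.42
44.3
```

View pics/w7.png

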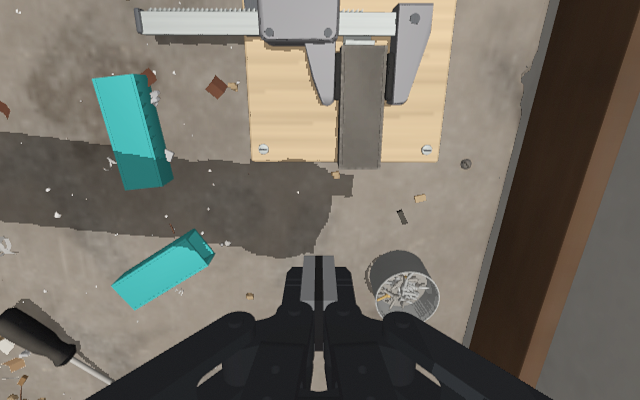

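The final view shows both pads on the tube (cols ~338 and ~388). The tube is parallel to the board, its inner end is at the stop plate, and the robot is clear.

```bash
python3 -c "
from h import *
robot.sleep(.3);print(robot.get_state()['contact_force'],robot.get_state()['clock']);print(robot.sign_off())"
```

```text
[ 0.22278454  0.10443268 -0.01914302] 44.6
the job is handed in; nothing more can be done
None
```

I laid the dark steel tube flat on the sawing board, butted it on the stop and against the fixed jaw, and let go of it. I then squeezed the trigger eight times and handed the job in at 44.6 s of the 67 s allowed; no verdict was reported.

- **Placing:** the tube met the stop and the fixed jaw within 1 mm of where I expected. Later pictures show it straight and parallel to the board.
- **Squeezing:** the first five squeezes ran to the trigger's end stop, and the sixth went stiff early as the jaw gripped. Squeezes seven and eight were stepped, and I stopped at 15.5 N and 18.3 N of push at the trigger. By the rule you gave, 18.3 N is roughly 37 N at the jaw.
- **Last checks:** the marks put the pads 40 mm apart, matching the tube's width. The trigger mark is back at its rest position, and the force on the tool is about zero with the arm clear.
- **Not confirmed:**
  - Jaw force and trigger angle can't be read directly. I inferred the grip from the push, and from the trigger going stiff at the start of the eighth squeeze.
  - In the last two pictures the network's best match for the tube was a turquoise look-alike, so the tube's final position rests on the picture itself.
  - I did not re-measure the bystanders at the end. The arm did not go near the oil can or the aluminium offcut, and the screw tin looked undisturbed.

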